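# Set the sprung cutting stop and push the tube up to it

## Robot

A 6-joint arm with a two-finger parallel gripper is mounted at the origin on the work surface. World frame = base frame: x ahead of the robot, y to its left, z up, the work surface at z = 0. Lengths are in m, angles in degrees, forces in N, time in s.
With the tool pointing down it reaches from about 0.4 to 0.825 m from the base axis. Payload 7 kg.
Tool frame: the origin (TCP) lies at the very end of the fingers, on their centre line; the grasp point (between the pads) lies 19 mm behind it (r.hold_point_z is the distance from the TCP to the grasp point, in m); x points along the fingers, y is the direction in which the jaws open and shut, and the axes are right-handed (so a half turn about x gives the same grasp; the last joint's range is limited). The gripper opens to 88 mm and grips with 3 to 60 N. Pads are 19 mm wide; open, the fingers measure 130 mm over their backs; the gripper's body (78 mm by 193 mm) begins 47 mm behind the grasp point.
Start: joints at [-54.597, 20.546, 0.682, 0, -70.136, -16.507], TCP at [0.219, -0.639, 0.227] pointing down, gripper open.
Joint ranges: [-176.03, 176.03], [-82.01, 121.73], [-58.28, 71.71], [-173.87, 95.51], [-174.79, -0.11], [-173.66, 173.66]. Speed limits (degrees/s): [136.94, 136.94, 172.46, 180, 180, 180].

## Interface

Orientations are given as [roll, pitch, yaw] about the fixed x, y, z axes, in that order (R = Rz(yaw) Ry(pitch) Rx(roll)).
In Python, from plant import r gives the robot as it stands. The module is installed in compiled form; this text tells all that it offers.
- The arm moves only by the shell command python3 -m creep 'ROWS' [FORCE]. ROWS is JSON, a list of rows, each a list of 7 numbers: the turn, a rotation vector about the tool's x, y, z in rad, then the shift along the tool's x, y, z in cm, then the opening in per cent of the stroke, from 0 (shut) to 100 (fully open). In form: [[rx, ry, rz, x, y, z, fingers], ...]. A call has 1 to 8 rows; each row shifts and turns the commanded pose from where the row before left it, along the tool's axes as they then stand; what a row does not reach is not made up. A row lasts 1/10 s, in which the tool goes at most 50 mm and 8.59 degrees, less where a joint would pass 70% of its speed; a pose out of reach is approached as far as the arm can. A call is refused whole if a number of a shift passes 5 or a number of a turn 0.15, either way. A call with a gripper value outside its range is refused whole. The fingers move at their own pace and stop on an object; FORCE is the grip in N (left out, the last holds). Time passes only in rows, so rows that do not move let the fingers close. It gives the time, the measured TCP pose, the force and the opening at its end, in the units of the state.
- r.get_state(): the state, without advancing time (a new reading comes with each control period).
- r.capture(name): name is "scene" or "top" or "wrist"; returns (picture, depth): 400x640x3 uint8, blue, green, red; 400x640 float32, m along the optical axis (not along the pixel's ray), 0 where there is no reading.
- r.camera_info(name): a dict with "fovy" (degrees; the focal length in pixels is half the picture's height over the tangent of half this angle, whatever the lens; pixels are square), "cx", "cy" (the principal point, pixels), "camera_from_world" (4x4, takes a point from world to camera coordinates). Camera axes: x right, y down, z forward; pixel columns grow to the right and rows downward; lengths in m; the calibration is good to about 2 mm. A picture is of the moment at which its call begins: read the wrist's pose just before it. camera_info takes no time and is no camera call; for the wrist camera it gives the pose at the moment of the call.
- r.close_job(): hands the job in, once; it reports no verdict.
Trained networks look in the newest picture that a camera, given by its name, has taken for a name from the list of things; names that differ only in an ending like _2 or _b are one class to them, and where a whole thing is asked for, a point or a joint stands for the part that bears it (a point fixed in the world has none). Each returns a list of dicts, best first, with "score" (0 to 1); they miss things now and then, are a little off and sometimes report something else, mostly with a low value. They report only what shows in the picture. A call takes as long as a camera call. They do not tell look-alikes from the thing itself.
- r.look_for(query, camera): "rect" ([left, top, right, bottom] in pixels, round what is visible of it).
- r.masks_of(query, camera): "pixels" (400x640 bool, what is visible of it) and "rect" ([left, top, right, bottom] in pixels, round what is visible of it).
The state is a dict: "time_s": time; "joints": joint angles; "qd": joint speeds; "joint_torque": joint torques, N m; "tcp_pos": TCP position; "eef_rot": TCP orientation; "contact_force": force on the tool from outside, world axes, zero at the start; "moment": the same for the moment, N m; "gripper_width": finger opening in m.
Only numpy, scipy, OpenCV 4.12 (cv2) and the standard library are available. Lean on these libraries where they do the work, as an engineer would, in place of code of your own. Each camera call takes 0.05 s, during which the arm holds its last target. There are 200 camera calls.

## Task

With the fingertips, push the sprung stop slide of the tube jig by its upright tab, along the channel towards the tube, until the stop pin snaps in behind it, then let go so that the slide springs back and latches on the pin at mid position. After that, push the capped square tube along the channel from its other end until it rests fully home against the latched stop, and withdraw. Only push: do not lift the tube, and leave the other things on the bench where they are.

Things in the scene. Friction and masses are not known exactly. Their poses are not given: they have to be found in the camera images.
- jig: Steel tube-stop jig fixed on the bench: base plate 8 mm thick, x -50 to +90, y -200 to +200 mm. Origin on the bench under the channel's middle; z up. The channel runs along y, 43 mm wide between rails 10 mm thick whose tops are 20 mm above the bench. Slide at its +y end, tube at its -y end. Turned up to 17 deg. Low spring end plate behind the slide: y 182 to 194, top 38 mm above the bench.
- stop_slide (a joint): Stop slide, m: 0 = home, grows as it is pushed towards the jig's -y; end of travel 0.050. A spring pushes it back to 0 (4.5 N at 0, 12 N at 0.050; riding over the pin adds up to 6 N). Past about 0.030 the pin snaps in; released, the slide returns and rests on the pin at about 0.028 (mid position). Released sooner it returns to 0.
- stop_pin (a joint): Sprung stop pin, m: 0 = in (towards the channel), grows as the slide's side tooth presses it out along the jig's +x (0.010 as the tooth passes); it springs in by itself. Housing beside the channel: jig x 47 to 73, y 88 to 118, top 44 mm above the bench; black knob, 20 mm across, at x 87 to 99.
- push_face (a point): Centre of the face to push: the +y face of an upright aluminium tab on the slide, 40 mm wide (jig x), 8 mm thick, top 89 mm above the bench, this point 73 mm. Flush with the rear of the slide block below (40 mm wide, 50 mm long, top 47 mm above the bench). Moves with the slide; axes as the jig's. Free space behind it.
- stop_face (a point): Centre of the slide block's flat stop face that looks to the jig's -y, 28 mm above the bench; moves with the slide; axes as the jig's. It lies 50 mm from push_face along y.
- tube: Square steel tube with flat closed ends, 40 x 40 mm, 120 mm long (its y), about 0.35 kg, lying loose in the channel on the base plate (top 48 mm above the bench). Origin at the centre of its underside, 8 mm above the bench; its y along the jig's y (within 2 deg). It starts 45 to 120 mm short of the latched stop.
- tube_end (a point): Centre of the tube's +y end face, which is to rest against the stop face; 28 mm above the bench.
- tube_tail (a point): Centre of the tube's -y end face, the one to push; 28 mm above the bench. The channel behind it is empty; above 20 mm over the bench a finger clears the rails.
- hammer: Bystander: hammer, 260 mm long, lying on the robot's side of the jig. Origin at its underside.
- brush: Bystander: wire brush, 200 mm long, lying on the far side of the jig. Origin at its underside.
- offcut: Bystander: open square tube offcut, 40 x 40 mm and 70 mm tall, standing on end beyond the jig. Origin at its underside.
- spray_can: Bystander: closed can, 60 mm across and 100 mm tall, standing beyond the jig. Origin at its underside.
- clamp: Bystander: C-shaped screw clamp, about 150 x 90 mm and 18 mm high, lying on the robot's side of the jig. Origin at its underside.
- flange: Bystander: flat steel ring, 72 mm across, 12 mm thick, lying off the -y end of the jig. Origin at its underside.
- block: Bystander: steel block 50 x 35 x 25 mm, lying off the +y end of the jig. Origin at its underside.
Mind the look-alikes: they are no part of the job. What is shaped like the tube but green, orange or purple is not meant.

How it is judged (in metres and radians):
On the way, in this order (a step that is already met when the one before it is completed fails the run):
1. pushed past the pin and let go, the slide has sprung back and rests latched on the pin at mid position (value of joint stop_slide between 0.0245 and 0.0315 m and value of joint stop_pin below 0.004 m and contact force between the fingers and stop_slide below 0.1 N), for 0.2 s.
2. the tube is pushed home against the latched stop (value of joint stop_slide between 0.0245 and 0.0315 m and value of joint stop_pin below 0.004 m and y of tube_end in the frame of stop_face between -0.003 and 0.003 m and x of tube_end in the frame of stop_face between -0.006 and 0.006 m and z of tube in the frame of jig between 0.004 and 0.012 m and angle between the y axis of tube and the y axis of jig, either way round below 0.06 rad), for 0.1 s.
At the end, for the whole second after the job is handed in: The slide rests latched on the pin at mid position (joint 0.0245 to 0.0315, pin in within 4 mm); the tube lies flat in the channel, square within 0.06 rad, its end within 3 mm of the stop face; all at rest (all of step 2 and linear speed of tube below 0.02 m/s and velocity of joint stop_slide between -0.02 and 0.02 m/s); the robot touches nothing.
It fails at once if the tube is lifted or tipped (z of tube in the frame of jig above 0.022 m or angle between tube's own z axis and vertical above 0.25 rad).
It fails at once if a bystander is lifted, knocked over or moved more than 30 mm (distance of any of hammer, brush, offcut, spray_can, clamp, flange, block from where it was at the start of the episode above 0.03 m or angle between any of offcut, spray_can's own z axis and vertical above 0.5 rad).
It also fails if it takes over 45 s, if anything falls off the work surface, if the arm or the gripper's body presses on something with over 40 N, if the wrist force passes 120 N, or if a joint passes its speed limit or range.

## Working session

There is one attempt and no reset: what is moved stays moved. The work goes in short steps, Python scripts to look and compute and a shell command to move; the robot and the scene stay as the last step left them, time stands still between calls to the robot, and variables do not carry over. Pictures are saved under pics/ and viewed, about 8 in all and at most 12, crops included, and the job is handed in when it is done.

```bash
mkdir -p pics
cat > h.py <<'E'
import numpy as np,cv2
from plant import r
def cloud(cam,d):
    i=r.camera_info(cam);f=200/np.tan(np.radians(i["fovy"]/2))
    v,u=np.mgrid[:400,:640]
    P=np.stack([(u-i["cx"])/f*d,(v-i["cy"])/f*d,d],-1)
    T=np.linalg.inv(i["camera_from_world"])
    return P@T[:3,:3].T+T[:3,3]
def proj(cam,p):
    i=r.camera_info(cam);f=200/np.tan(np.radians(i["fovy"]/2))
    T=i["camera_from_world"];c=T[:3,:3]@np.array(p)+T[:3,3]
    return f*c[0]/c[2]+i["cx"],f*c[1]/c[2]+i["cy"]
E
python3 - <<'E'
from h import *
s=r.get_state();print({k:np.round(v,3) for k,v in s.items()})
for c in("top","scene"):
    im,d=r.capture(c);cv2.imwrite(f"pics/{c}0.png",im);W=cloud(c,d);np.save(f"{c}0.npy",W)
    for q in("jig","tube","stop_slide","stop_pin"):
        for m in r.masks_of(q,c)[:3]:
            p=m["pixels"]&(d>0);print(c,q,round(m["score"],2),np.round(m["rect"]),np.round(np.median(W[p],0),3) if p.any() else None)
E
```

```text
{'time_s': np.float64(0.0), 'joints': array([-5.4596e+01,  2.0592e+01,  6.3200e-01, -2.1000e-02, -7.0134e+01,
       -1.6509e+01]), 'qd': array([-0.036, -0.078,  0.009,  0.008, -0.061,  0.036]), 'joint_torque': array([-1.0000e-03, -5.8272e+01,  2.9305e+01,  6.9980e+00,  7.0000e-03,
       -0.0000e+00]), 'tcp_pos': array([ 0.218, -0.638,  0.226]), 'eef_rot': array([ 94.585,  89.904, 113.472]), 'contact_force': array([-0.159, -0.225,  0.355]), 'moment': array([-0.023,  0.029, -0.048]), 'gripper_width': np.float64(0.087)}
top jig 0.84 [262. 150. 421. 217.] [ 0.589 -0.016  0.009]
top jig 0.37 [265. 127. 284. 150.] [0.69  0.137 0.05 ]
top tube 0.74 [355. 177. 406. 196.] [ 0.573 -0.131  0.048]
top tube 0.68 [450.  89. 482. 142.] [ 0.762 -0.348  0.039]
top tube 0.67 [382. 262. 427. 312.] [ 0.327 -0.188  0.04 ]
top stop_slide 0.9 [287. 181. 307. 203.] [0.555 0.079 0.048]
top stop_slide 0.51 [382. 208. 438. 247.] [ 0.464 -0.215  0.017]
top stop_pin 0.45 [296. 153. 302. 182.] [0.644 0.071 0.038]
scene jig 0.55 [224. 194. 391. 257.] [0.602 0.004 0.01 ]
scene tube 0.91 [128. 205. 183. 242.] [ 0.774 -0.34   0.033]
scene tube 0.76 [290. 148. 312. 173.] [ 0.349 -0.173  0.038]
scene tube 0.72 [248. 186. 301. 214.] [ 0.588 -0.123  0.044]
scene stop_slide 0.66 [341. 197. 365. 230.] [0.57  0.091 0.047]
```

Run:
```python
import cv2
a=cv2.imread("pics/top0.png")[70:330,220:520]
cv2.imwrite("pics/a.png",cv2.resize(a,None,fx=2.3,fy=2.3,interpolation=cv2.INTER_CUBIC))
```

```text
(no output)
```

View pics/a.png

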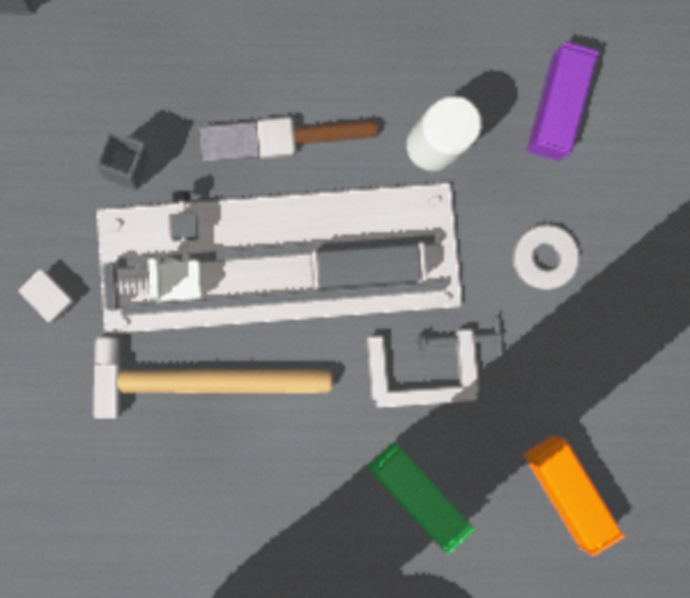

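Candidates for the tube in this crop (the full-picture pixels are in brackets):
- grey tube in the channel at (370,265), [381,185]
- green at (420,500)
- orange at (575,495)
- purple at (565,100)

The one I want is the grey tube in the channel. The slide is at (175,280), with its spring to the left (+y). The pin housing is at (183,222). Next I'll fit the jig pose.

Run:
```python
from h import *
W=np.load("top0.npy");im=cv2.imread("pics/top0.png")
def rect(P):
    c,s,a=cv2.minAreaRect((P[:,:2]*1000).astype(np.float32));return np.round(c,1),np.round(s,1),round(a,2)
r.capture("top")
m=r.masks_of("jig","top")[0]["pixels"]
x=W[...,0];y=W[...,1];z=W[...,2]
reg=(abs(y)<.3)&(x>.45)&(x<.72)
mm=cv2.morphologyEx((m|((z>.015)&reg&(x>.5)&(x<.63)&(abs(y)<.19))).astype(np.uint8),cv2.MORPH_OPEN,np.ones((3,3)))>0
print("jig",rect(W[mm&(z>.004)&(z<.014)]))
sel=lambda lo,hi,y0,y1:W[(z>lo)&(z<hi)&(y>y0)&(y<y1)&(x>.5)&(x<.63)]
for n,P in(("tubetop",sel(.043,.053,-.22,-.03)),("slidetop",sel(.042,.053,.03,.16)),("tab",sel(.07,.1,.03,.2)),("endplate",sel(.03,.041,.13,.25)),("rails",sel(.016,.024,-.25,.25))):
    print(n,len(P),rect(P) if len(P)>3 else "",np.round(np.median(P[:,2]),3))
P=sel(.042,.053,-.22,.16);
s=np.array(r.get_state()["tcp_pos"]);print(s)
```

```text
jig (array([586.4, -36.3]), array([140.4, 399.2]), 5.06)
tubetop 761 (array([ 574.6, -131.5]), array([ 40.2, 119.5]), 4.66) 0.048
slidetop 390 (array([581. , 100.1]), array([92.9, 94.7]), 2.48) 0.047
tab 65 (array([553.7,  97.3]), array([38.3,  8.1]), 4.97) 0.089
endplate 115 (array([555.5, 175.1]), array([81.3, 47.1]), 75.99) 0.037
rails 1128 (array([562.6,  -2.7]), array([494.2, 111.9]), 88.38) 0.02
[ 0.21856153 -0.63858757  0.2265729 ]
```

The fit is consistent: the plate is 140.4x399.2, the yaw 5°, tab top at 0.089, tube top at 0.048. In jig coordinates the tab centre is at y=0.136, so push_face is about 0.140 and the slide is home. Tube_end is at -0.034, 96 mm short of the latched stop.

```bash
cat >> h.py <<'E'
from scipy.spatial.transform import Rotation as R
O=np.array([.5665,-.038,0]);J=R.from_euler('z',5,degrees=True).as_matrix()
def goal(jx,jy,z,tag=""):
    s=r.get_state();T=R.from_euler('xyz',s["eef_rot"],degrees=True).as_matrix();p=np.array(s["tcp_pos"])
    best=None
    for sg in(1,-1):
        y=J[:,0]*sg;x=np.array([0,0,-1.]);G=np.stack([x,y,np.cross(x,y)],1)
        v=R.from_matrix(T.T@G).as_rotvec()
        if best is None or abs(v).sum()<abs(best[0]).sum(): best=(v,G)
    v,G=best
    d=O+J@np.array([jx,jy,0])+[0,0,z]-p
    print(tag,"t",round(float(s["time_s"]),2),"jig pos",np.round((J.T@(p-O))*1000,1),"F(jig)",np.round(J.T@np.array(s["contact_force"]),1),"w",round(float(s["gripper_width"]),3),"j6",np.round(s["joints"][5],1))
    print("  rotvec tool",np.round(v,3)," shift cm in present tool",np.round(T.T@d*100,2)," in squared tool",np.round(G.T@d*100,2))
E
python3 -c "
from h import *
goal(0,.17,.2265)"
```

```text
t 0.6 jig pos [-399.  -568.   226.6] F(jig) [0.3 0.1 0.4] w 0.088 j6 -16.5
  rotvec tool [-1.328  0.     0.   ]  shift cm in present tool [1.000e-02 6.206e+01 5.645e+01]  in squared tool [ 1.00e-02 -3.99e+01  7.38e+01]
```

```bash
python3 -m creep '[[-0.148,0,0,0,0,0,0],[-0.148,0,0,0,0,0,0],[-0.148,0,0,0,0,0,0],[-0.148,0,0,0,0,0,0],[-0.148,0,0,0,0,0,0],[-0.148,0,0,0,0,0,0],[-0.148,0,0,0,0,0,0],[-0.148,0,0,0,0,0,0]]' 20
python3 -m creep '[[-0.144,0,0,0,0,0,0],[0,0,0,0,-2.3,4.2,0],[0,0,0,0,-2.3,4.2,0],[0,0,0,0,-2.3,4.2,0],[0,0,0,0,-2.3,4.2,0],[0,0,0,0,-2.3,4.2,0],[0,0,0,0,-2.3,4.2,0],[0,0,0,0,-2.3,4.2,0]]'
python3 -c "
from h import *
goal(0,.17,.2265)"
```

```text
time_s: 1.4
tcp_pos: [0.2186, -0.6386, 0.2266]
eef_rot: [-137.5, 90.0, -50.5]
contact_force: [0.7, 0.0, 0.4]
gripper_width: 0.0292
time_s: 2.2
tcp_pos: [0.3538, -0.33, 0.2269]
eef_rot: [-116.4, 89.9, -21.4]
contact_force: [2.1, -0.5, 0.5]
gripper_width: 0.0009
 t 2.2 jig pos [-237.3 -272.4  226.9] F(jig) [ 2.1 -0.7  0.5] w 0.001 j6 24.6
  rotvec tool [-0.    -0.     0.001]  shift cm in present tool [ 4.000e-02 -2.371e+01  4.425e+01]  in squared tool [ 4.000e-02 -2.373e+01  4.424e+01]
```

```bash
python3 -m creep '[[0,0,0,0,-2.3,4.3,0],[0,0,0,0,-2.3,4.3,0],[0,0,0,0,-2.3,4.3,0],[0,0,0,0,-2.3,4.3,0],[0,0,0,0,-2.3,4.3,0],[0,0,0,0,-2.3,4.3,0],[0,0,0,0,-2.3,4.3,0],[0,0,0,0,-2.3,4.3,0]]'
python3 -m creep '[[0,0,0,0,-2.3,4.3,0],[0,0,0,0,-2,4,0],[0,0,0,0,0,0,0],[0,0,0,0,0,0,0]]'
python3 - <<'E'
from h import *
goal(0,.17,.06)
im,d=r.capture("wrist");cv2.imwrite("pics/w1.png",im)
E
```

```text
time_s: 3.0
tcp_pos: [0.5073, 0.0291, 0.2271]
eef_rot: [-74.5, 89.9, 20.5]
contact_force: [1.4, -1.1, -0.1]
gripper_width: 0.0005
time_s: 3.4
tcp_pos: [0.5424, 0.1143, 0.2261]
eef_rot: [111.1, 89.9, -153.8]
contact_force: [-0.7, -0.8, -0.4]
gripper_width: 0.0006
 t 3.4 jig pos [-10.8 153.8 226.1] F(jig) [-0.7 -0.8 -0.4] w 0.001 j6 -27.1
  rotvec tool [ 0.002 -0.    -0.001]  shift cm in present tool [16.6  -1.09  1.62]  in squared tool [16.61 -1.08  1.62]
```

View pics/w1.png

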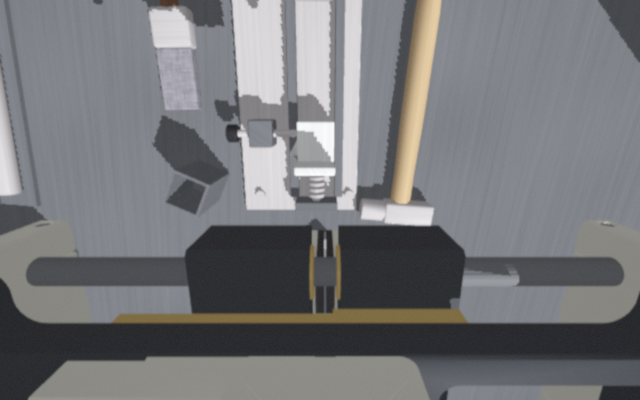

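The wrist view shows the jig channel with the tab at about (315,170), the spring behind it, the pin housing at (260,133) with its knob at (232,133), and hammer and offcut clear on either side. I'll check the tab position in depth and then descend.

```bash
python3 - <<'E'
from h import *
im,d=r.capture("wrist");W=cloud("wrist",d);W=(W-O)@J
m=(d>0)&(W[...,2]>.08)&(W[...,2]<.1)&(abs(W[...,0])<.035)&(W[...,1]>.1)&(W[...,1]<.16)
m[230:]=0
P=W[m];print(len(P),P.min(0).round(4),P.max(0).round(4),np.median(P,0).round(4))
m=(d>0)&(abs(W[...,2]-.047)<.004)&(abs(W[...,0])<.03)&(W[...,1]>.06)&(W[...,1]<.16);m[230:]=0
P=W[m];print(len(P),np.percentile(P,[1,50,99],axis=0).round(4))
E
python3 -m creep '[[0,0,0,2.6,-1.1,1.6,0],[0,0,0,4,0,0,0],[0,0,0,4,0,0,0],[0,0,0,4,0,0,0],[0,0,0,2,0,0,0],[0,0,0,0,0,0,0],[0,0,0,0,0,0,0]]'
python3 -c "
from h import *
goal(0,.15,.06)"
```

```text
403 [-0.021   0.1312  0.08  ] [0.019  0.1395 0.0909] [-0.0014  0.1348  0.0888]
1477 [[-0.0208  0.0899  0.0451]
 [-0.0012  0.1099  0.0471]
 [ 0.0186  0.1315  0.0487]]
time_s: 4.2
tcp_pos: [0.5524, 0.1295, 0.0615]
eef_rot: [-108.1, 90.0, -13.1]
contact_force: [0.2, 0.8, 0.4]
gripper_width: 0.0004
 t 4.2 jig pos [  0.6 168.1  61.5] F(jig) [0.3 0.7 0.4] w 0.0 j6 -28.1
  rotvec tool [-0.001 -0.     0.001]  shift cm in present tool [ 0.15  0.05 -1.81]  in squared tool [ 0.15  0.06 -1.81]
```

```bash
python3 -m creep '[[0,0,0,0,0,-0.6,0],[0,0,0,0,0,-0.3,0],[0,0,0,0,0,-0.2,0],[0,0,0,0,0,0,0]]'; python3 -c "
from h import *
goal(0,.11,.06)"
python3 -m creep '[[0,0,0,0,0,-0.4,0],[0,0,0,0,0,-0.4,0],[0,0,0,0,0,-0.4,0],[0,0,0,0,0,0,0]]'; python3 -c "
from h import *
goal(0,.11,.06)"
```

```text
time_s: 4.6
tcp_pos: [0.5533, 0.1191, 0.0613]
eef_rot: [-63.3, 89.9, 31.7]
contact_force: [0.8, -0.1, 0.7]
gripper_width: 0.0004
 t 4.6 jig pos [  0.5 157.6  61.3] F(jig) [ 0.8 -0.2  0.7] w 0.0 j6 -27.0
  rotvec tool [-0.001  0.001  0.001]  shift cm in present tool [ 0.13  0.05 -4.76]  in squared tool [ 0.13  0.05 -4.76]
time_s: 5.0
tcp_pos: [0.5542, 0.1077, 0.0608]
eef_rot: [-33.2, 89.9, 61.8]
contact_force: [-3.2, 4.1, 2.6]
gripper_width: 0.0004
 t 5.0 jig pos [  0.4 146.2  60.8] F(jig) [-2.8  4.4  2.6] w 0.0 j6 -25.8
  rotvec tool [-0.     0.001  0.001]  shift cm in present tool [ 0.08  0.04 -3.62]  in squared tool [ 0.08  0.04 -3.62]
```

```bash
python3 -m creep '[[0,0,0,0,0,-0.5,0],[0,0,0,0,0,-0.5,0],[0,0,0,0,0,-0.5,0],[0,0,0,0,0,-0.5,0],[0,0,0,0,0,-0.5,0],[0,0,0,0,0,-0.5,0],[0,0,0,0,0,-0.5,0],[0,0,0,0,0,-0.2,0]]'
python3 - <<'E'
from h import *
goal(0,.16,.06)
im,d=r.capture("wrist");W=(cloud("wrist",d)-O)@J;im2=im
m=(d>0)&(abs(W[...,2]-.047)<.004)&(abs(W[...,0])<.03)&(W[...,1]>0)&(W[...,1]<.16)
print(m.sum(),np.percentile(W[m],[1,5,50,99],axis=0).round(4))
E
```

```text
time_s: 5.8
tcp_pos: [0.5574, 0.0719, 0.0608]
eef_rot: [-28.3, 89.9, 66.7]
contact_force: [-4.4, 10.2, 3.4]
gripper_width: 0.0005
 t 5.8 jig pos [  0.6 110.2  60.8] F(jig) [-3.4 10.5  3.4] w 0.001 j6 -22.2
  rotvec tool [-0.     0.002  0.001]  shift cm in present tool [0.09 0.06 4.98]  in squared tool [0.08 0.06 4.98]
5342 [[-0.0204  0.0491  0.0453]
 [-0.0187  0.0506  0.0458]
 [-0.0007  0.0694  0.0469]
 [ 0.0185  0.0912  0.0495]]
```

The slide is at 0.041 (stop face at 0.049, and 10.5 N matches the spring), so it is past the pin. Releasing now.

```bash
python3 -m creep '[[0,0,0,0,0,0.4,0],[0,0,0,0,0,0.4,0],[0,0,0,0,0,0.4,0],[0,0,0,0,0,0.4,0],[0,0,0,0,0,1.5,0],[0,0,0,0,0,1.5,0],[0,0,0,0,0,0,0],[0,0,0,0,0,0,0]]'
python3 - <<'E'
from h import *
goal(0,.165,.21)
im,d=r.capture("wrist");W=(cloud("wrist",d)-O)@J
m=(d>0)&(abs(W[...,2]-.047)<.004)&(abs(W[...,0])<.03)&(W[...,1]>0)&(W[...,1]<.16);m[230:]=0
print(m.sum(),np.percentile(W[m],[1,5,50,99],axis=0).round(4))
cv2.imwrite("pics/w2.png",im)
E
```

```text
time_s: 6.65
tcp_pos: [0.5531, 0.117, 0.0604]
eef_rot: [130.2, 90.0, -134.8]
contact_force: [0.2, 0.1, 0.5]
gripper_width: 0.0007
 t 6.65 jig pos [1.000e-01 1.556e+02 6.040e+01] F(jig) [0.2 0.1 0.5] w 0.001 j6 -26.7
  rotvec tool [ 0.001 -0.    -0.   ]  shift cm in present tool [-14.96   0.02   0.94]  in squared tool [-1.496e+01  1.000e-02  9.400e-01]
6052 [[-0.0204  0.0625  0.0452]
 [-0.0188  0.0644  0.0458]
 [-0.0011  0.0825  0.0469]
 [ 0.0185  0.1043  0.0484]]
```

View pics/w2.png

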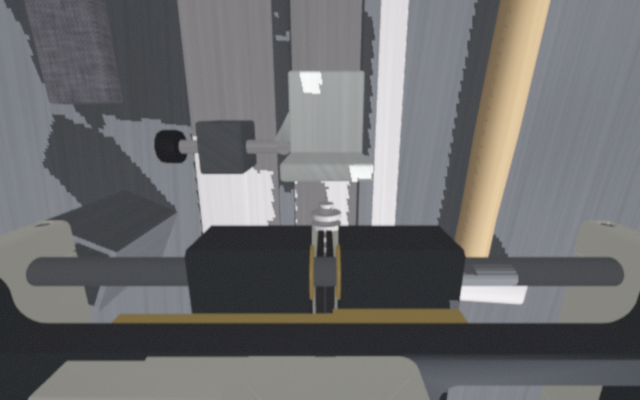

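It latched: the stop face is at 0.0625 (slide about 0.0275), the tooth is against the pin rod at (265,146), and the force is zero. Next I'll go up and over to the tube tail, checking the can's clearance first.

```bash
python3 -m creep '[[0,0,0,-4,0,0,0],[0,0,0,-4,0,0,0],[0,0,0,-4,0,0,0],[0,0,0,-2,0,-4,0],[0,0,0,0,0,-4.5,0],[0,0,0,0,0,-4.5,0],[0,0,0,0,0,-4.5,0],[0,0,0,0,0,-4.5,0]]'; python3 -m creep '[[0,0,0,0,0,-4.5,0],[0,0,0,0,0,-4.5,0],[0,0,0,0,0,-4,0],[0,0,0,0,0,0,0],[0,0,0,0,0,0,0]]'
python3 - <<'E'
from h import *
goal(0,-.185,.034)
W=(np.load("top0.npy")-O)@J
m=(W[...,2]>.08)&(W[...,2]<.115)&(W[...,0]>.05)&(W[...,0]<.3)&(W[...,1]<.05)&(W[...,1]>-.3)
print("can",W[m].min(0).round(3),W[m].max(0).round(3))
E
```

```text
time_s: 7.5
tcp_pos: [0.572, -0.1049, 0.2008]
eef_rot: [-90.2, 90.0, 4.8]
contact_force: [1.2, 1.4, -0.2]
gripper_width: 0.0002
time_s: 8.0
tcp_pos: [0.583, -0.2337, 0.1999]
eef_rot: [74.5, 89.9, 169.3]
contact_force: [-0.4, 0.4, 1.1]
gripper_width: 0.0005
 t 8.0 jig pos [  -0.6 -196.4  199.9] F(jig) [-0.4  0.5  1.1] w 0.001 j6 8.9
  rotvec tool [-0.003  0.    -0.001]  shift cm in present tool [16.6  -0.08  1.13]  in squared tool [16.59 -0.06  1.14]
can [ 0.106 -0.213  0.081] [ 0.163 -0.155  0.105]
```

```bash
python3 -m creep '[[0,0,0,4,0.4,1.1,0],[0,0,0,4,0,0,0],[0,0,0,4,0,0,0],[0,0,0,3,0,0,0],[0,0,0,1.6,0,0,0],[0,0,0,0,0,0,0],[0,0,0,0,0,0,0]]'
python3 - <<'E'
from h import *
goal(-.004,-.0675,.034)
im,d=r.capture("top");cv2.imwrite("pics/b.png",cv2.resize(im[110:230,240:460],None,fx=3.5,fy=3.5,interpolation=cv2.INTER_CUBIC))
E
```

```text
time_s: 8.7
tcp_pos: [0.5791, -0.2211, 0.0351]
eef_rot: [-171.0, 90.0, -75.9]
contact_force: [0.6, 1.0, 0.2]
gripper_width: 0.0003
 t 8.7 jig pos [  -3.4 -183.5   35.1] F(jig) [0.7 0.9 0.2] w 0.0 j6 7.9
  rotvec tool [ 0.001 -0.     0.   ]  shift cm in present tool [ 0.11  0.05 11.6 ]  in squared tool [ 0.11  0.06 11.6 ]
```

View pics/b.png

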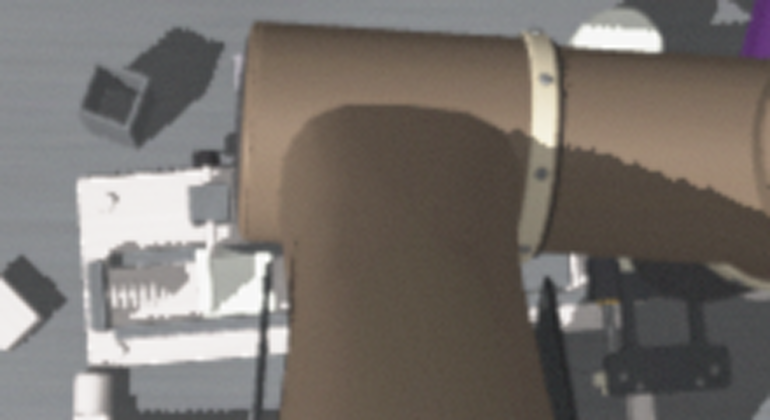

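The arm hides the tube. The latched slide is still visible at (230,280), and the can is undisturbed at (620,30). Pushing now: steady at first, then slow near the stop.

```bash
python3 -m creep '[[0,0,0,0,0,0.8,0],[0,0,0,0,0,0.6,0],[0,0,0,0,0,0.4,0],[0,0,0,0,0,0.5,0],[0,0,0,0,0,0.8,0],[0,0,0,0,0,0.8,0],[0,0,0,0,0,0.8,0],[0,0,0,0,0,0.8,0]]'
python3 -m creep '[[0,0,0,0,0,0.8,0],[0,0,0,0,0,0.8,0],[0,0,0,0,0,0.8,0],[0,0,0,0,0,0.8,0],[0,0,0,0,0,0.8,0],[0,0,0,0,0,0.7,0],[0,0,0,0,0,0.4,0],[0,0,0,0,0,0.2,0]]'
python3 - <<'E'
from h import *
goal(-.004,-.0675,.034)
E
```

```text
time_s: 9.55
tcp_pos: [0.5739, -0.1662, 0.0346]
eef_rot: [-172.5, 90.0, -77.5]
contact_force: [0.5, -1.4, 1.7]
gripper_width: 0.0005
time_s: 10.35
tcp_pos: [0.5692, -0.1137, 0.0345]
eef_rot: [63.5, 90.0, 158.5]
contact_force: [0.8, -2.2, 0.7]
gripper_width: 0.0005
 t 10.35 jig pos [ -3.9 -75.6  34.5] F(jig) [ 0.6 -2.2  0.7] w 0.0 j6 -3.0
  rotvec tool [ 0.  0. -0.]  shift cm in present tool [0.05 0.01 0.81]  in squared tool [0.05 0.01 0.81]
```

```bash
python3 -m creep '[[0,0,0,0,0,0.2,0],[0,0,0,0,0,0.2,0],[0,0,0,0,0,0.1,0],[0,0,0,0,0,0,0]]';python3 -m creep '[[0,0,0,0,0,0.1,0],[0,0,0,0,0,0.1,0],[0,0,0,0,0,0,0]]'
python3 -m creep '[[0,0,0,0,0,0.1,0],[0,0,0,0,0,0,0]]'
python3 - <<'E'
from h import *
goal(-.004,-.0675,.034)
E
```

```text
time_s: 10.75
tcp_pos: [0.5688, -0.109, 0.0345]
eef_rot: [9.0, 90.0, 104.0]
contact_force: [-0.4, -0.4, 0.4]
gripper_width: 0.0007
time_s: 11.05
tcp_pos: [0.5686, -0.1071, 0.0345]
eef_rot: [68.7, 90.0, 163.7]
contact_force: [-0.4, -0.2, 0.3]
gripper_width: 0.0005
time_s: 11.25
tcp_pos: [0.5685, -0.1063, 0.0345]
eef_rot: [128.9, 90.0, -136.1]
contact_force: [0.2, -2.4, -0.5]
gripper_width: 0.0003
 t 11.25 jig pos [ -3.9 -68.2  34.5] F(jig) [-0.  -2.4 -0.5] w 0.0 j6 -3.8
  rotvec tool [-0. -0. -0.]  shift cm in present tool [0.05 0.01 0.07]  in squared tool [0.05 0.01 0.07]
```

```bash
for i in 1 2; do python3 -m creep '[[0,0,0,0,0,0.1,0],[0,0,0,0,0,0,0]]' | grep -E "tcp|contact"; done
python3 -c "
from h import *
goal(-.004,-.0675,.034)"
```

```text
tcp_pos: [0.5685, -0.1061, 0.0346]
contact_force: [0.8, -7.5, -1.8]
tcp_pos: [0.5684, -0.1059, 0.0347]
contact_force: [1.1, -12.8, -2.0]
 t 11.65 jig pos [ -4.  -67.8  34.7] F(jig) [ -0.  -12.9  -2. ] w 0.0 j6 -4.0
  rotvec tool [-0.    -0.002 -0.001]  shift cm in present tool [ 0.07 -0.    0.03]  in squared tool [ 0.07 -0.    0.03]
```

The push met a firm stop at -67.8 mm (predicted -67.5). Withdrawing and checking.

```bash
python3 -m creep '[[0,0,0,0,0,-0.5,0],[0,0,0,0,0,-1.5,0],[0,0,0,0,0,-2,0],[0,0,0,-3,0,0,0],[0,0,0,-4,0,0,0],[0,0,0,-4,0,0,0],[0,0,0,-4,0,0,0],[0,0,0,-2,4,-3,0]]' | grep tcp
python3 -m creep '[[0,0,0,0,2.5,-4.5,0],[0,0,0,0,2.5,-4.5,0],[0,0,0,0,2.5,-4.5,0],[0,0,0,0,2.5,-4.5,0],[0,0,0,0,2.5,-4.5,0],[0,0,0,0,2.5,-4.5,0],[0,0,0,0,2.5,-4.5,0],[0,0,0,0,0,0,0]]' | grep -E "time|tcp"
python3 - <<'E'
from h import *
im,d=r.capture("top");W=(cloud("top",d)-O)@J
cv2.imwrite("pics/c.png",cv2.resize(im[80:290,225:475],None,fx=2.6,fy=2.6,interpolation=cv2.INTER_CUBIC))
for n,lo,hi in(("tube",-.2,.058),("slide",.066,.12)):
    m=(d>0)&(abs(W[...,2]-.0475)<.004)&(abs(W[...,0])<.03)&(W[...,1]>lo)&(W[...,1]<hi)
    c,s,a=cv2.minAreaRect((W[m][:,:2]*1000).astype(np.float32));print(n,np.round(c,1),np.round(s,1),a)
m=(d>0)&(W[...,2]>.075)&(W[...,2]<.1)&(abs(W[...,0])<.03)&(W[...,1]>.06)&(W[...,1]<.2)
print("tab",W[m].min(0).round(4),W[m].max(0).round(4))
E
```

```text
tcp_pos: [0.5415, -0.1744, 0.207]
time_s: 13.25
tcp_pos: [0.3913, -0.4993, 0.2023]
tube [-0.7  0.2] [115.5  40. ] 89.95039367675781
slide [-0.3 85.3] [39.7 38.2] 0.39033108949661255
tab [-0.0202  0.1044  0.0783] [0.0186 0.1123 0.0936]
```

View pics/c.png

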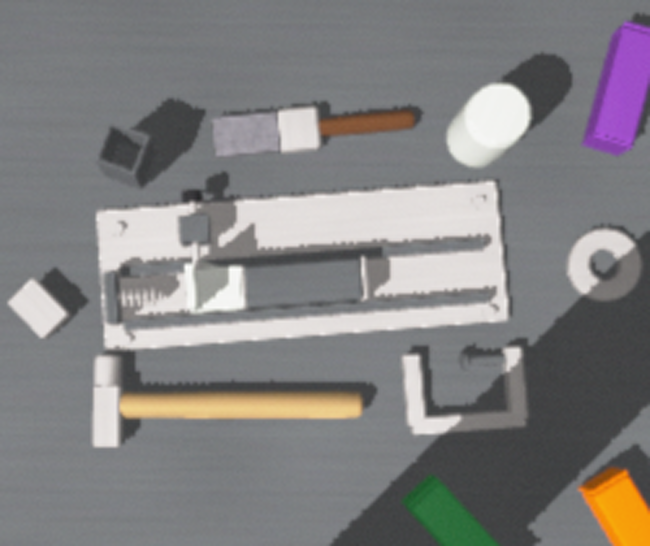

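The picture shows the tube's end flush with the slide block at about (245,287) with no gap, the slide latched, and the bystanders where they were. The numbers agree: the tail at -57.5 puts the end at +62.5 mm, and the stop face is at about 62.3 mm.

```bash
python3 -c "
from plant import r
print(r.close_job(), r.get_state()['contact_force'])"
```

```text
the job is handed in; nothing more can be done
the job is handed in; nothing more can be done
```

The job is done and handed in after about 13 s of robot time; it reported no verdict. I pushed the slide by its tab to about 0.041 m and let go. It sprang back and latched at about 0.0275 m. I then pushed the grey tube home until the fingers met a firm 13 N stop, and withdrew.

- **Tube and stop:** in the last top view the tube end is at about 62.5 mm and the stop face at about 62.3 mm, along the jig's y. That is within the camera's 2 mm accuracy. The tube is square to well under 1° and flat at its proper height.
- **Bystanders:** they look unmoved in the picture; I did not measure them.
- **Pin:** I judged it only by eye and from the slide resting at mid position.
- **Final force:** my last force reading failed because no state is given after hand-in. The gripper was about 0.2 m above the bench, off to the robot's side of the jig and clear of everything.

No other checks failed or disagreed.

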